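# Sweep the empty vial cartons off the trolley top into the clamp-on waste bin

### The job

Clear the steel trolley top: with the fingers, sweep the three emptied cartons across the top and over its open far edge, so that all three drop into the waste bin clamped there. Push them only: do not pick up, carry, pinch or press down on a carton, and leave the pump bottle, the little spirit bottle and the pot of swabs where they stand.

Things in the scene. Friction and masses are not known exactly. Their poses are not given: they have to be found in the camera images.
- carton_a: Emptied vial carton: flat white card box 64 x 48 x 24 mm (along its x, y, z) with a narrow green band, lying flat on the steel top. Its +x end is torn open, the flap (4 mm) folded back on its top. About 13 to 25 g, slides easily. Origin at the centre of its underside, z up. Cartons start at least 100 mm apart, centre to centre.
- carton_b: A second carton, the same as carton_a.
- carton_c: A third carton, the same as carton_a.
- bin: Open-topped grey plastic waste bin, fixed, clamped under the far edge somewhere along it. Origin: centre of its mouth, at rim height, 10 mm below the steel top; axes as the world's. 210 (x) by 310 (y) by 150 mm deep, walls 5 mm. Near wall 3 mm beyond the edge. The clear mouth reaches 150 mm to either side along y, 100 mm along x. A carton that drops beside it lands on the floor.
- pump_bottle: Bystander: white hand-rub pump bottle, 48 x 72 mm, 180 mm tall, spout along its -x to 58 mm. Loose, upright. Origin at the centre of its underside. Stands to one side of the cartons.
- spirit_bottle: Bystander: small clear spirit bottle, 36 mm across and 68 mm tall, loose, upright, between the cartons and the robot. Origin at the centre of its underside.
- swab_pot: Bystander: round steel pot 58 mm across and 62 mm tall with cotton swabs standing up to about 98 mm, loose, upright, on the other side of the cartons. Origin at the centre of its underside.
- carton_a_mid (a point): Middle of carton_a, 12 mm above its origin.
- carton_b_mid (a point): Middle of carton_b, 12 mm above its origin.
- carton_c_mid (a point): Middle of carton_c, 12 mm above its origin.
- far_edge (a point): Middle of the top's far edge, fixed: the steel top, smooth, at height 0, ends here in a straight open edge without a rim, along y at x = 0.66 m. A carton pushed until its middle is past the edge tips and falls.

How it is judged:
By the outcome, as a careful person would: the job done as asked, in the order asked, and still so for the second after the job is handed in, with the robot touching nothing.
It also fails if it takes over 64 s, if anything falls off the work surface, if the arm or the gripper's body presses on something with over 40 N, if the wrist force passes 120 N, or if a joint passes its speed limit or range.

### The arm

A 7-joint arm with a two-finger parallel gripper is mounted at the origin on the work surface. World frame = base frame: x ahead of the robot, y to its left, z up, the work surface at z = 0. Lengths are in m, angles in degrees, forces in N, time in s.
With the tool pointing down it reaches from about 0.425 to 1.025 m from the base axis. Payload 3.6 kg.
Tool frame: the origin (TCP) lies where the fingers leave the gripper's body, on its centre line; the fingertips stand 73 mm ahead of it and the grasp point (between the pads) lies 54 mm ahead of it; z points along the fingers, y is the direction in which the jaws open and shut (so a half turn about z gives the same grasp; the last joint's range is limited). The gripper opens to 85 mm and grips with 20 to 120 N. Pads are 22 mm wide; open, the fingers measure 114 mm over their backs; the gripper's body (76 mm by 85 mm) begins 54 mm behind the grasp point. The pads swing forward as they close: fully open they stand 13 mm farther back than shut.
Start: joints at [67.981, 33.873, 2.773, 92.16, -1.908, 54.013, -1.931], TCP at [0.208, -0.695, 0.304] pointing down, gripper open.
Joint ranges: [-153.93, 153.93], [-27.13, 128.08], [-72.61, 78.16], [10.71, 143.7], [-87.88, 267.88], [4.46, 118.87], [-176.78, 176.78]. Speed limits (degrees/s): [147.25, 147.25, 180, 180, 180, 180, 180].

### API

Orientations are given as a 3x3 rotation matrix whose columns are the frame's x, y, z axes.
In Python, from rig import ctrl, vision, job gives the robot as it stands.
- The arm moves only by the tool drive_tool, never from a script. Its argument "motion" is a list of rows, each a list of 7 numbers: the shift along the tool's x, y, z in units of 50 mm (1.0 is 50 mm), then the turn, a rotation vector about the tool's x, y, z in units of 6 degrees (1.0 is 6 degrees), then the finger opening in mm, from 0 to 85.4. A call has 1 to 20 rows; each row is the pose to reach, as a shift and turn from the pose commanded when the call began, along the tool's axes at that moment; what a row does not reach only later rows make up. A row lasts 1/10 s, in which the tool goes at most 50 mm and 8.59 degrees, less where a joint would pass 70% of its speed; a pose out of reach is approached as far as the arm can. A call with a gripper value outside its range is refused whole. The fingers move at their own pace and stop on an object; "grip_force" is the grip in N (left out, the last holds). Time passes only in rows, so rows that repeat a pose let the fingers close. It gives the time, the measured TCP pose, the force and the opening at its end, in the units of the state.
- ctrl.get_obs(): the state, without advancing time (a new reading comes with each control period).
- vision.grab_frame(name): name is "scene" or "top" or "wrist"; returns the picture (480x640x3 uint8, red, green, blue); there is no depth.
- vision.camera_params(name): a dict with "fx", "fy", "cx", "cy" (pixels), "k1" (the pictures are not rectified: a ray, as slopes to the right and down, at radius r is drawn at 1 + k1 r^2 times it, then the intrinsics apply), "rvec" (rotation vector, rad) and "tvec" (3), from world to camera coordinates, as OpenCV has them. Camera axes: x right, y down, z forward; pixel columns grow to the right and rows downward; lengths in m; the calibration is good to about 2 mm. A picture is of the moment at which its call begins: read the wrist's pose just before it. camera_params takes no time and is no camera call; for the wrist camera it gives the pose at the moment of the call.
- job.close_job(): hands the job in, once; it reports no verdict.
The state is a dict: "clock": time; "joint_pos": joint angles; "qvel": joint speeds; "tau": joint torques, N m; "tool_pos": TCP position; "orientation": TCP orientation; "force": force on the tool from outside, world axes, zero at the start; "wrist_torque": the same for the moment, N m; "finger_gap": finger opening in m.
Only numpy, scipy, OpenCV 4.12 (cv2) and the standard library are available. Lean on these libraries where they do the work, as an engineer would, in place of code of your own. Each camera call takes 0.05 s, during which the arm holds its last target. There are 200 camera calls.

## Working session

There is one attempt and no reset: what is moved stays moved. The work goes in short steps, Python scripts to look and compute and a tool call to move; the robot and the scene stay as the last step left them, time stands still between calls to the robot, and variables do not carry over. Pictures are saved under pics/ and viewed, about 8 in all and at most 12, crops included, and the job is handed in when it is done.

Besides the shell and the picture viewer there is one more tool, called after "Call:" as name(argument=value, ...) on one line, values as JSON. drive_tool: Moves the arm, as the interface text tells. Its arguments: {"type":"object","properties":{"motion":{"type":"array"},"grip_force":{"type":"number"}},"required":["motion"]}

```bash
mkdir -p pics; ls
python3 - <<'E'
from rig import ctrl, vision, job
import cv2
o=ctrl.get_obs();print({k:o[k] for k in('clock','tool_pos','orientation','force','finger_gap')})
for n in('scene','top'):
    print(n,vision.camera_params(n)); cv2.imwrite(f'pics/{n}0.png',vision.grab_frame(n)[:,:,::-1])
E
```

```text
pics
{'clock': 0.0, 'tool_pos': array([ 0.2076968 , -0.69389572,  0.30273309]), 'orientation': array([[ 9.57972686e-01,  2.86858371e-01, -7.79265040e-04],
       [ 2.86859395e-01, -9.57970374e-01,  2.10955735e-03],
       [-1.41368638e-04, -2.24443782e-03, -9.99997471e-01]]), 'force': array([ 0.35348719, -0.16357772,  0.54269298]), 'finger_gap': 0.08559760301462074}
scene {'fx': 555.9436167466945, 'fy': 555.9436167466945, 'cx': 317.17902006711006, 'cy': 241.61772639619537, 'k1': 0.024354021234811073, 'rvec': array([ 1.91389672,  1.65077235, -0.65339506]), 'tvec': array([-0.09362402, -0.39477973,  1.74203799])}
top {'fx': 445.88771957775583, 'fy': 445.88771957775583, 'cx': 309.7069518517905, 'cy': 244.87768954518015, 'k1': -0.11414961952463544, 'rvec': array([ 2.15528238, -2.10145766,  0.19004299]), 'tvec': array([-0.02596734,  0.58957504,  0.82550551])}
```

View pics/top0.png

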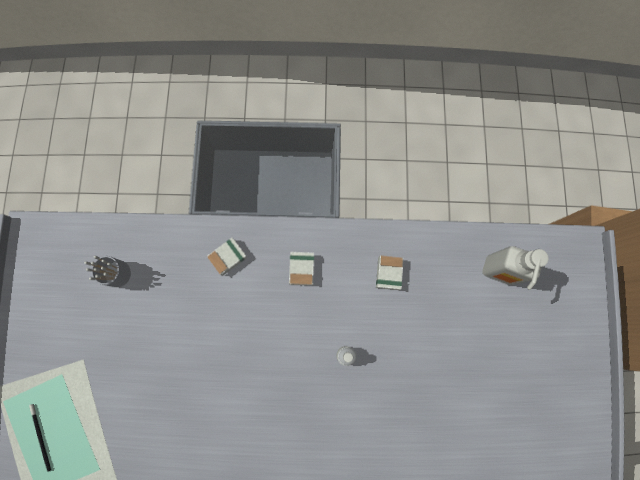

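View pics/scene0.png

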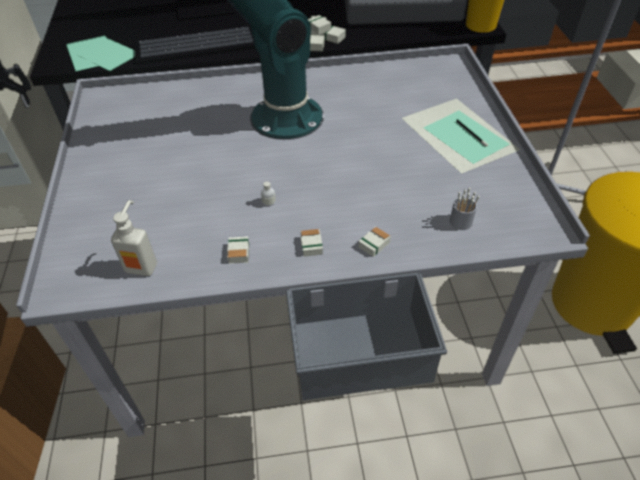

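The top view (up is +x, left is +y) shows:
- cartons near (227,257), (302,268) and (391,273)
- bin mouth spanning columns ~197–338, so the right-hand carton lies outside it
- swab pot (105,270), pump bottle (510,265), spirit bottle (347,356)

Next I'll measure these.

```bash
cat > h.py <<'E'
import numpy as np, cv2
from rig import ctrl, vision, job
def cast(n,px,z):
    p=vision.camera_params(n);K=np.array([[p['fx'],0,p['cx']],[0,p['fy'],p['cy']],[0,0,1]])
    u=cv2.undistortPoints(np.array(px,float).reshape(-1,1,2),K,np.array([p['k1'],0,0,0,0.]))[:,0]
    # given model: distorted = u*(1+k1 r^2), same as OpenCV radial
    R,_=cv2.Rodrigues(p['rvec']);c=-R.T@p['tvec'];d=np.c_[u,np.ones(len(u))]@R
    return c+d*((z-c[2])/d[:,2])[:,None]
def cartons(img):
    """white+green+brown blobs: everything not steel inside the top's region"""
    b=img.astype(int);hsv=cv2.cvtColor(img,cv2.COLOR_RGB2HSV)
    warm=(b[...,0]-b[...,2]>-3)&(b.max(2)>90); green=(b[...,1]-b[...,0]>25)&(b[...,1]-b[...,2]>5)
    m=((warm|green)*255).astype(np.uint8); m[:222]=0; m[320:]=0; m[:,:150]=0; m[:,470:]=0
    m=cv2.morphologyEx(m,cv2.MORPH_CLOSE,np.ones((5,5)))
    out=[]
    for c in cv2.findContours(m,0,2)[0]:
        if cv2.contourArea(c)<200: continue
        q=cast('top',c.reshape(-1,2),0.024)[:,:2].astype(np.float32)
        out.append((cv2.minAreaRect(q*1000),q.min(0),q.max(0)))
    return out
E
python3 - <<'E'
from h import *
im=cv2.imread('pics/top0.png')[:,:,::-1].copy()
for r in cartons(im): print(np.round(r[0][0]),np.round(r[0][1]),round(r[0][2]),r[1].round(3),r[2].round(3))
print('bin',cast('top',[[197,215],[338,216],[199,123],[339,126]],-.01).round(3)[:,:2].tolist())
print('edge',cast('top',[[100,214],[300,217],[500,224]],0).round(3)[:,:2].tolist())
print('spirit',cast('top',[[347,358]],.06).round(3),'pot',cast('top',[[106,270]],.06).round(3),'pump',cast('top',[[503,265]],.1).round(3))
# scene cross-check of pot/pump/spirit bases
print(cast('scene',[[462,226],[138,272],[267,205],[238,262],[312,254],[372,250]],0).round(3)[:,:2].tolist())
E
```

```text
[ 543. -180.] [65. 68.] 85 [ 0.506 -0.214] [ 0.578 -0.146]
[547.   0.] [67. 59.] 1 [ 0.513 -0.028] [0.581 0.03 ]
[567. 153.] [60. 75.] 38 [0.529 0.11 ] [0.605 0.198]
bin [[0.66, 0.233], [0.666, -0.07], [0.874, 0.246], [0.873, -0.07]]
edge [[0.656, 0.446], [0.659, 0.011], [0.656, -0.42]]
spirit [[ 0.374 -0.087  0.06 ]] pot [[0.528 0.391 0.06 ]] pump [[ 0.552 -0.377  0.1  ]]
[[0.544, 0.389], [0.568, -0.418], [0.389, -0.095], [0.574, -0.18], [0.577, 0.001], [0.588, 0.148]]
```

Call:
drive_tool(motion=[[0.7, -0.6, 0, 0, 0, 1, 30], [1.5, -1.2, 0, 0, 0, 2, 30], [2.3, -1.8, 0, 0, 0, 2.78, 30], [3.0, -2.4, 0, 0, 0, 2.78, 30], [3.8, -3.0, 0, 0, 0, 2.78, 30], [4.5, -3.6, 0, 0, 0, 2.78, 30], [5.3, -4.2, 0, 0, 0, 2.78, 30], [6.0, -4.8, 0, 0, 0, 2.78, 30], [6.7, -5.4, 0, 0, 0, 2.78, 30], [7.4, -6.0, 0, 0, 0, 2.78, 30], [7.7, -6.8, 0, 0, 0, 2.78, 30], [7.9, -7.6, 0, 0, 0, 2.78, 30], [8.1, -8.3, 0, 0, 0, 2.78, 30], [8.4, -9.1, 0, 0, 0, 2.78, 30], [8.6, -9.8, 0, 0, 0, 2.78, 30], [8.8, -10.5, 0, 0, 0, 2.78, 30], [9.0, -11.1, 0, 0, 0, 2.78, 30], [9.15, -11.6, 0, 0, 0, 2.78, 30], [9.2, -11.74, 0, 0, 0, 2.78, 30], [9.2, -11.74, 0, 0, 0, 2.78, 30]])

```text
clock: 2.1
tool_pos: [0.4802, 0.0006, 0.3038]
orientation: [[1.0, 0.002, -0.0], [0.002, -1.0, 0.0], [-0.0, -0.0, -1.0]]
force: [0.6, 0.1, -0.2]
finger_gap: 0.0303
```

Call:
drive_tool(motion=[[0, 0, 0.5, 0, 0, 0, 25], [0, 0, 1.1, 0, 0, 0, 25], [0, 0, 1.7, 0, 0, 0, 25], [0, 0, 2.3, 0, 0, 0, 25], [0, 0, 2.9, 0, 0, 0, 25], [0, 0, 3.4, 0, 0, 0, 25], [0, 0, 3.8, 0, 0, 0, 25], [0, 0, 4.1, 0, 0, 0, 25], [0, 0, 4.3, 0, 0, 0, 25], [0, 0, 4.4, 0, 0, 0, 25], [0, 0, 4.45, 0, 0, 0, 25], [0, 0, 4.45, 0, 0, 0, 25]])

```text
clock: 3.3
tool_pos: [0.4805, -0.0007, 0.0816]
orientation: [[1.0, -0.001, 0.0], [-0.001, -1.0, -0.0], [0.0, 0.0, -1.0]]
force: [0.4, 0.1, 1.4]
finger_gap: 0.0246
```

Run:
```python
from h import *
o=ctrl.get_obs();print(o['tool_pos'],o['force'])
a=vision.grab_frame('top');b=vision.grab_frame('wrist')
cv2.imwrite('pics/c1.png',cv2.resize(np.hstack([a[180:400,150:470],b[::2,::2]] if 0 else [a[180:420,150:470],b[::2,::2]]),(800,300))[:,:,::-1])
```

```text
[ 0.48045656 -0.0006826   0.0815934 ] [0.42693779 0.0719324  1.37813445]
```

View pics/c1.png

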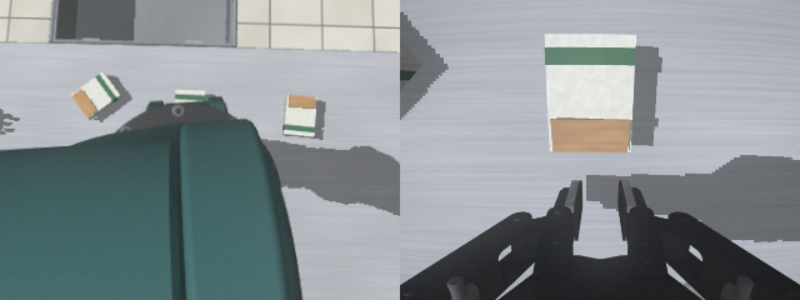

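The wrist view shows the middle carton squarely ahead of the fingers, about 6 mm to the +y side. Its flap end is near the fingers and the tips are just off the steel. I'll push it along +x.

Call:
drive_tool(motion=[[0.1, -0.08, 0, 0, 0, 0, 25], [0.2, -0.08, 0, 0, 0, 0, 25], [0.3, -0.08, 0, 0, 0, 0, 25], [0.4, -0.08, 0, 0, 0, 0, 25], [0.5, -0.08, 0, 0, 0, 0, 25], [0.65, -0.08, 0, 0, 0, 0, 25], [0.85, -0.08, 0, 0, 0, 0, 25], [1.1, -0.08, 0, 0, 0, 0, 25], [1.35, -0.08, 0, 0, 0, 0, 25], [1.6, -0.08, 0, 0, 0, 0, 25], [1.85, -0.08, 0, 0, 0, 0, 25], [2.1, -0.08, 0, 0, 0, 0, 25], [2.35, -0.08, 0, 0, 0, 0, 25], [2.6, -0.08, 0, 0, 0, 0, 25], [2.85, -0.08, 0, 0, 0, 0, 25], [3.1, -0.08, 0, 0, 0, 0, 25], [3.4, -0.08, 0, 0, 0, 0, 25], [3.7, -0.08, 0, 0, 0, 0, 25], [3.9, -0.08, 0, 0, 0, 0, 25], [4.0, -0.08, 0, 0, 0, 0, 25]])

```text
clock: 5.4
tool_pos: [0.6816, 0.0037, 0.0814]
orientation: [[1.0, -0.0, 0.001], [-0.0, -1.0, 0.0], [0.001, -0.0, -1.0]]
force: [-0.7, -0.1, 0.0]
finger_gap: 0.0248
```

Run:
```python
from h import *
a=vision.grab_frame('scene');b=vision.grab_frame('wrist')
cv2.imwrite('pics/c2.png',cv2.resize(np.hstack([a[180:420,180:500],b[::2,::2]]),(800,300))[:,:,::-1])
```

```text
(no output)
```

View pics/c2.png

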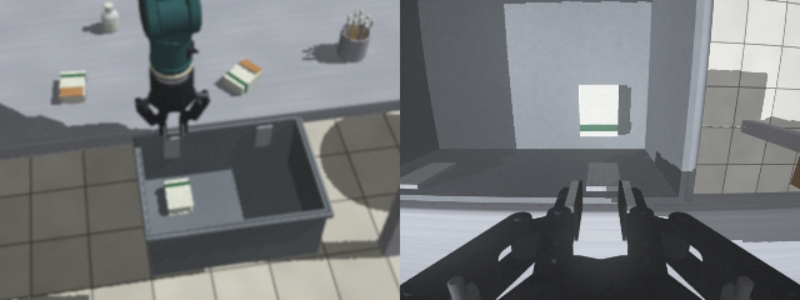

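The middle carton lies on the bin floor. Next is the rotated left one.

Call:
drive_tool(motion=[[0, 0, -0.5, 0, 0, 0, 20], [0, 0, -1.1, 0, 0, 0, 20], [-0.4, -0.3, -1.4, 0, 0, 0, 20], [-1.0, -0.8, -1.4, 0, 0, 0, 20], [-1.6, -1.3, -1.4, 0, 0, 0, 20], [-2.2, -1.8, -1.4, 0, 0, 0, 20], [-2.8, -2.3, -1.4, 0, 0, 0, 20], [-3.3, -2.7, -1.4, 0, 0, 0, 20], [-3.7, -2.9, -1.4, 0, 0, 0, 20], [-3.8, -2.95, -1.3, 0, 0, 0, 20], [-3.8, -2.95, -1.0, 0, 0, 0, 20], [-3.8, -2.95, -0.7, 0, 0, 0, 20], [-3.8, -2.95, -0.4, 0, 0, 0, 20], [-3.8, -2.95, -0.2, 0, 0, 0, 20], [-3.8, -2.95, -0.05, 0, 0, 0, 20], [-3.8, -2.95, 0, 0, 0, 0, 20], [-3.8, -2.95, 0, 0, 0, 0, 20]])

```text
clock: 7.2
tool_pos: [0.4904, 0.1509, 0.0812]
orientation: [[1.0, -0.001, -0.0], [-0.001, -1.0, -0.0], [-0.0, 0.0, -1.0]]
force: [-0.3, -0.2, -0.1]
finger_gap: 0.0201
```

Run:
```python
from h import *
b=vision.grab_frame('wrist')
cv2.imwrite('pics/c3.png',cv2.resize(b,(400,300))[:,:,::-1])
```

```text
(no output)
```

View pics/c3.png

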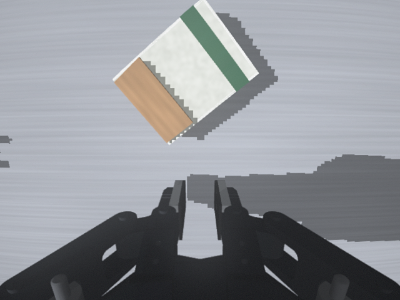

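The wrist view shows the carton's near corner at (170,143) and its centre at about (186,70), against the finger midline at 202. I'll shift 5–8 mm to +y and push.

Call:
drive_tool(motion=[[0.15, -0.14, 0, 0, 0, 0, 20], [0.3, -0.14, 0, 0, 0, 0, 20], [0.45, -0.14, 0, 0, 0, 0, 20], [0.6, -0.14, 0, 0, 0, 0, 20], [0.75, -0.14, 0, 0, 0, 0, 20], [0.9, -0.14, 0, 0, 0, 0, 20], [1.05, -0.14, 0, 0, 0, 0, 20], [1.2, -0.14, 0, 0, 0, 0, 20], [1.35, -0.14, 0, 0, 0, 0, 20], [1.5, -0.14, 0, 0, 0, 0, 20], [1.65, -0.14, 0, 0, 0, 0, 20], [1.8, -0.14, 0, 0, 0, 0, 20], [1.9, -0.14, 0, 0, 0, 0, 20], [1.9, -0.14, 0, 0, 0, 0, 20]])

```text
clock: 8.65
tool_pos: [0.5864, 0.1581, 0.0815]
orientation: [[1.0, -0.001, 0.001], [-0.001, -1.0, 0.0], [0.001, -0.0, -1.0]]
force: [0.5, -0.4, 0.1]
finger_gap: 0.0197
```

Run:
```python
from h import *
b=vision.grab_frame('wrist')
cv2.imwrite('pics/c4.png',cv2.resize(b,(400,300))[:,:,::-1])
```

```text
(no output)
```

View pics/c4.png

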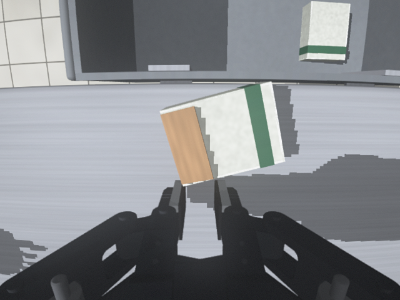

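The carton has turned almost flush to the fingers and is well inside the bin mouth. Its centre is about 10 mm to the −y side, so I'll back off a little, re-centre and finish.

Call:
drive_tool(motion=[[-0.15, 0, 0, 0, 0, 0, 25], [-0.15, 0.12, 0, 0, 0, 0, 25], [-0.15, 0.2, 0, 0, 0, 0, 25], [0, 0.2, 0, 0, 0, 0, 25], [0.15, 0.2, 0, 0, 0, 0, 25], [0.35, 0.2, 0, 0, 0, 0, 25], [0.6, 0.2, 0, 0, 0, 0, 25], [0.85, 0.2, 0, 0, 0, 0, 25], [1.1, 0.2, 0, 0, 0, 0, 25], [1.35, 0.2, 0, 0, 0, 0, 25], [1.6, 0.2, 0, 0, 0, 0, 25], [1.85, 0.2, 0, 0, 0, 0, 25], [2.0, 0.2, 0, 0, 0, 0, 25], [2.0, 0.2, 0, 0, 0, 0, 25]])

```text
clock: 10.1
tool_pos: [0.6868, 0.148, 0.0815]
orientation: [[1.0, -0.001, 0.002], [-0.001, -1.0, 0.0], [0.002, -0.0, -1.0]]
force: [-0.4, 0.0, 1.4]
finger_gap: 0.0252
```

Run:
```python
from h import *
a=vision.grab_frame('scene');b=vision.grab_frame('wrist')
cv2.imwrite('pics/c5.png',cv2.resize(np.hstack([a[180:420,180:500],b[::2,::2]]),(800,300))[:,:,::-1])
```

```text
(no output)
```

View pics/c5.png

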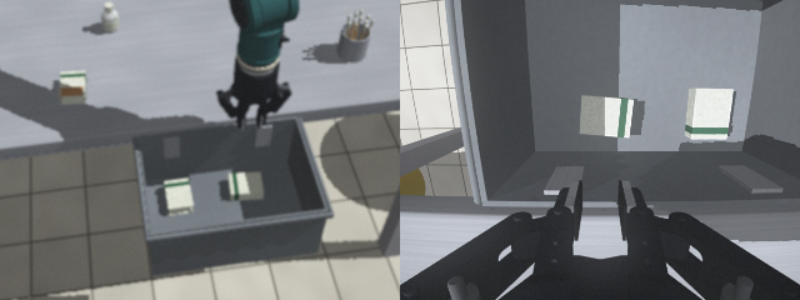

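Two cartons are in the bin. Next I'll go over to the −y side of the third carton with the tool turned so it pushes along +y, staying high first.

Call:
drive_tool(motion=[[0, 0, -0.8, 0, 0, 0, 30], [0, 0, -1.6, 0, 0, 0, 30], [-0.2, 0.5, -2.4, 0, 0, -1.4, 30], [-0.4, 1.1, -2.4, 0, 0, -2.8, 30], [-0.6, 1.7, -2.4, 0, 0, -4.2, 30], [-0.8, 2.3, -2.4, 0, 0, -5.6, 30], [-1.0, 2.9, -2.4, 0, 0, -7, 30], [-1.3, 3.5, -2.4, 0, 0, -8.4, 30], [-1.5, 4.1, -2.4, 0, 0, -9.8, 30], [-1.7, 4.7, -2.4, 0, 0, -11.2, 30], [-1.9, 5.3, -2.4, 0, 0, -12.6, 30], [-2.1, 5.9, -2.4, 0, 0, -14, 30], [-2.4, 6.5, -2.4, 0, 0, -15, 30], [-2.6, 7.0, -2.4, 0, 0, -15, 30], [-2.8, 7.4, -2.4, 0, 0, -15, 30], [-2.84, 7.66, -2.4, 0, 0, -15, 30], [-2.84, 7.66, -2.4, 0, 0, -15, 30], [-2.84, 7.66, -2.4, 0, 0, -15, 30]])

```text
clock: 12.0
tool_pos: [0.5437, -0.2337, 0.2015]
orientation: [[-0.001, 1.0, 0.001], [1.0, 0.001, 0.001], [0.001, 0.001, -1.0]]
force: [-0.2, -0.2, 0.0]
finger_gap: 0.0303
```

Run:
```python
from h import *
a=vision.grab_frame('scene');b=vision.grab_frame('wrist')
cv2.imwrite('pics/c6.png',cv2.resize(np.hstack([a[120:360,60:380],b[::2,::2]]),(800,300))[:,:,::-1])
```

```text
(no output)
```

View pics/c6.png

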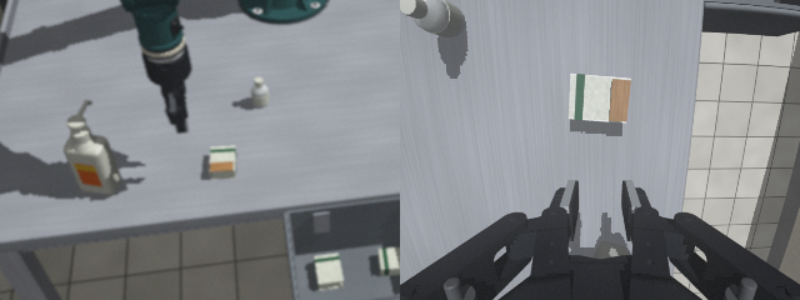

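The wrist view shows the carton centred ahead of the fingers, and the pump and spirit bottles are clear. I'll descend and sweep to +y.

Call:
drive_tool(motion=[[0, 0, 0.4, 0, 0, 0, 30], [0, 0, 0.8, 0, 0, 0, 30], [0, 0, 1.2, 0, 0, 0, 30], [0, 0, 1.6, 0, 0, 0, 30], [0, 0, 2.0, 0, 0, 0, 30], [0, 0, 2.25, 0, 0, 0, 30], [0, 0, 2.4, 0, 0, 0, 30], [0, 0, 2.4, 0, 0, 0, 30], [0.1, 0, 2.4, 0, 0, 0, 30], [0.2, 0, 2.4, 0, 0, 0, 30], [0.3, 0, 2.4, 0, 0, 0, 30], [0.4, 0, 2.4, 0, 0, 0, 30], [0.55, 0, 2.4, 0, 0, 0, 30], [0.75, 0, 2.4, 0, 0, 0, 30], [0.95, 0, 2.4, 0, 0, 0, 30], [1.15, 0, 2.4, 0, 0, 0, 30], [1.35, 0, 2.4, 0, 0, 0, 30], [1.5, 0, 2.4, 0, 0, 0, 30], [1.6, 0, 2.4, 0, 0, 0, 30], [1.6, 0, 2.4, 0, 0, 0, 30]])

```text
clock: 14.1
tool_pos: [0.5433, -0.1536, 0.0814]
orientation: [[-0.001, 1.0, -0.0], [1.0, 0.001, 0.0], [0.0, -0.0, -1.0]]
force: [-1.5, -0.7, -0.2]
finger_gap: 0.0298
```

Run:
```python
from h import *
b=vision.grab_frame('wrist')
cv2.imwrite('pics/c7.png',cv2.resize(b,(400,300))[:,:,::-1])
```

```text
(no output)
```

View pics/c7.png

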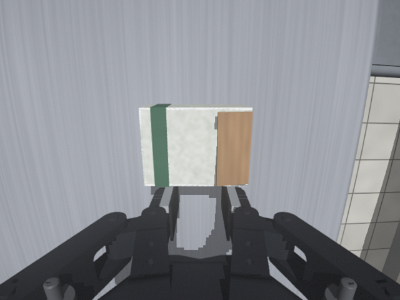

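The carton sits flush on both fingers. I'll continue the sweep to y≈0.05, then back off, lift, and go behind it for the +x push.

Call:
drive_tool(motion=[[0.1, 0, 0, 0, 0, 0, 30], [0.3, 0, 0, 0, 0, 0, 30], [0.5, 0, 0, 0, 0, 0, 30], [0.75, 0, 0, 0, 0, 0, 30], [1.0, 0, 0, 0, 0, 0, 30], [1.25, 0, 0, 0, 0, 0, 30], [1.5, 0, 0, 0, 0, 0, 30], [1.75, 0, 0, 0, 0, 0, 30], [2.0, 0, 0, 0, 0, 0, 30], [2.25, 0, 0, 0, 0, 0, 30], [2.5, 0, 0, 0, 0, 0, 30], [2.75, 0, 0, 0, 0, 0, 30], [2.95, 0, 0, 0, 0, 0, 30], [3.15, 0, 0, 0, 0, 0, 30], [3.3, 0, 0, 0, 0, 0, 30], [3.4, 0, 0, 0, 0, 0, 30], [3.4, 0, 0, 0, 0, 0, 30], [3.2, 0, 0, 0, 0, 0, 30], [3.0, 0, 0, 0, 0, 0, 30], [3.0, 0, 0, 0, 0, 0, 30]])

```text
clock: 16.15
tool_pos: [0.5429, -0.0085, 0.0812]
orientation: [[0.005, 1.0, -0.001], [1.0, -0.005, -0.002], [-0.002, -0.001, -1.0]]
force: [-0.6, 0.3, 0.0]
finger_gap: 0.0302
```

Call:
drive_tool(motion=[[0, 0, -0.5, 0, 0, 0, 25], [0, 0, -1.1, 0, 0, 0, 25], [0, 0, -1.6, 0, 0, 1, 25], [0.1, -0.2, -1.6, 0, 0, 2.4, 25], [0.2, -0.4, -1.6, 0, 0, 3.8, 25], [0.3, -0.6, -1.6, 0, 0, 5.2, 25], [0.4, -0.8, -1.6, 0, 0, 6.6, 25], [0.6, -1.0, -1.6, 0, 0, 8, 25], [0.8, -1.2, -1.6, 0, 0, 9.4, 25], [1.0, -1.3, -1.6, 0, 0, 10.8, 25], [1.08, -1.36, -1.6, 0, 0, 12.2, 25], [1.08, -1.36, -1.6, 0, 0, 13.6, 25], [1.08, -1.36, -1.6, 0, 0, 15, 25], [1.08, -1.36, -1.6, 0, 0, 15, 25], [1.08, -1.36, -1.2, 0, 0, 15, 25], [1.08, -1.36, -0.8, 0, 0, 15, 25], [1.08, -1.36, -0.4, 0, 0, 15, 25], [1.08, -1.36, -0.15, 0, 0, 15, 25], [1.08, -1.36, 0, 0, 0, 15, 25], [1.08, -1.36, 0, 0, 0, 15, 25]])

```text
clock: 18.15
tool_pos: [0.475, 0.049, 0.0807]
orientation: [[1.0, 0.0, -0.001], [0.0, -1.0, -0.0], [-0.001, 0.0, -1.0]]
force: [0.6, 0.3, -1.2]
finger_gap: 0.0252
```

Run:
```python
from h import *
b=vision.grab_frame('wrist')
cv2.imwrite('pics/c8.png',cv2.resize(b,(400,300))[:,:,::-1])
```

```text
(no output)
```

View pics/c8.png

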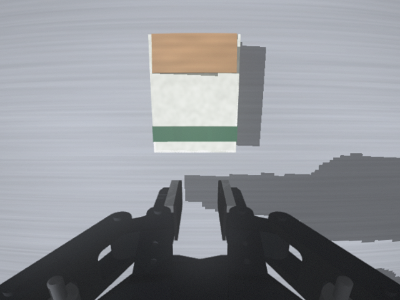

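The carton is square ahead, about 4 mm to the +y side. Final push.

Call:
drive_tool(motion=[[0.15, -0.07, 0, 0, 0, 0, 25], [0.3, -0.07, 0, 0, 0, 0, 25], [0.4, -0.07, 0, 0, 0, 0, 25], [0.5, -0.07, 0, 0, 0, 0, 25], [0.65, -0.07, 0, 0, 0, 0, 25], [0.85, -0.07, 0, 0, 0, 0, 25], [1.1, -0.07, 0, 0, 0, 0, 25], [1.35, -0.07, 0, 0, 0, 0, 25], [1.6, -0.07, 0, 0, 0, 0, 25], [1.85, -0.07, 0, 0, 0, 0, 25], [2.1, -0.07, 0, 0, 0, 0, 25], [2.35, -0.07, 0, 0, 0, 0, 25], [2.6, -0.07, 0, 0, 0, 0, 25], [2.85, -0.07, 0, 0, 0, 0, 25], [3.1, -0.07, 0, 0, 0, 0, 25], [3.35, -0.07, 0, 0, 0, 0, 25], [3.6, -0.07, 0, 0, 0, 0, 25], [3.85, -0.07, 0, 0, 0, 0, 25], [4.1, -0.07, 0, 0, 0, 0, 25], [4.2, -0.07, 0, 0, 0, 0, 25]])

```text
clock: 20.2
tool_pos: [0.6871, 0.0526, 0.0815]
orientation: [[1.0, -0.0, 0.002], [-0.0, -1.0, 0.0], [0.002, -0.0, -1.0]]
force: [0.2, -0.5, 0.2]
finger_gap: 0.025
```

Call:
drive_tool(motion=[[0, 0, -0.4, 0, 0, 0, 25], [0, 0, -0.9, 0, 0, 0, 25], [0, 0, -1.4, 0, 0, 0, 25], [0, 0, -1.9, 0, 0, 0, 25], [0, 0, -2.3, 0, 0, 0, 25], [0, 0, -2.5, 0, 0, 0, 25], [0, 0, -2.5, 0, 0, 0, 25], [0, 0, -2.5, 0, 0, 0, 25]])

```text
clock: 21.0
tool_pos: [0.6847, 0.0527, 0.2056]
orientation: [[1.0, -0.0, -0.001], [-0.0, -1.0, -0.0], [-0.001, 0.0, -1.0]]
force: [-0.8, 0.1, -1.6]
finger_gap: 0.0251
```

Run:
```python
from h import *
a=vision.grab_frame('scene');b=vision.grab_frame('wrist')
cv2.imwrite('pics/c9.png',cv2.resize(np.hstack([a,b]),(800,300))[:,:,::-1])
o=ctrl.get_obs();print(o['clock'],o['force'])
```

```text
21.1 [ 0.41516374  0.37399713 -0.32189332]
```

View pics/c9.png

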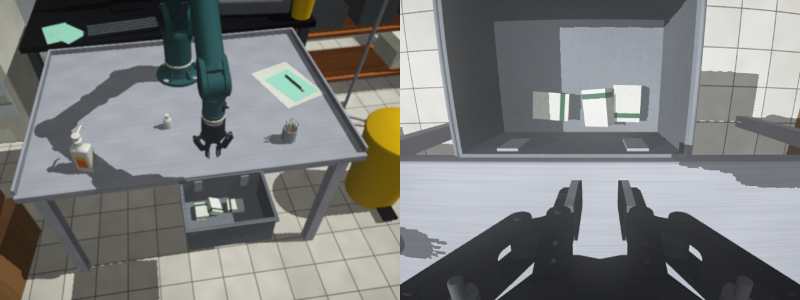

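All three cartons are in the bin at wrist-view pixels (550,105), (597,107) and (628,103), and the bystanders are upright where they stood. I'm handing in.

```bash
python3 -c "
from rig import job; print(job.close_job())"
```

```text
the job is handed in; nothing more can be done
None
```

All three cartons are in the waste bin, and I handed the job in at about 21 s of the 64 s allowed. I pushed them only, with the fingertips held just above the steel:
- **Middle carton:** pushed straight over the far edge.
- **Left, rotated carton:** pushed over after one small re-centring.
- **Right carton:** lay outside the bin's span, so I swept it sideways to about y = 0.05 m first, then over the edge.

The last scene and wrist pictures show the three cartons inside the bin. The pump bottle, spirit bottle and swab pot look upright and in place; I judged that by eye and did not re-measure their positions. The gripper was lifted clear, and the force readings I saw at the end of each move stayed under 2 N. No check failed or disagreed.

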